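# Dot a pair of lens blanks on the two-axis stage

### The arm

A 7-joint arm with a two-finger parallel gripper is mounted at the origin on a cart in front of the work surface, level with it; the furniture and walls round the work are solid. World frame = base frame: x ahead of the robot, y to its left, z up, the work surface at z = 0. Lengths are in mm, angles in rad, forces in N, time in s.
With the tool pointing down it reaches from about 400 to 875 mm from the base axis. Payload 4.4 kg.
Tool frame: the origin (TCP) lies at the very end of the fingers, on their centre line; the grasp point (between the pads) lies ctrl.grip_depth behind it (ctrl.grip_depth is the distance from the TCP to the grasp point, in mm); y points along the fingers, x is the direction in which the jaws open and shut, and the axes are right-handed (so a half turn about y gives the same grasp; the last joint's range is limited). The gripper opens to 85 mm and grips with 20 to 120 N. Pads are 22 mm wide; open, the fingers measure 114 mm over their backs; the gripper's body (76 mm by 85 mm) begins 54 mm behind the grasp point. The pads swing forward as they close: fully open they stand 13 mm farther back than shut.
Start: joints at [1.217, 0.628, 0.038, 1.517, -0.027, 0.996, -0.02], TCP at [184.526, -623.272, 231.313] pointing down, gripper open.
Joint ranges: [-3.06, 3.06], [-0.37, 2.12], [-1.25, 1.32], [0.18, 2.47], [-1.1, 4.24], [0.23, 1.98], [-2.94, 2.94]. Speed limits (rad/s): [2.57, 2.57, 3.14, 3.14, 3.14, 3.14, 3.14].

### API

Orientations are given as [roll, pitch, yaw] about the fixed x, y, z axes, in that order (R = Rz(yaw) Ry(pitch) Rx(roll)).
In Python, from cell import ctrl gives the robot as it stands.
- The arm moves only by the tool apply_moves, never from a script. Its argument "motion" is a list of rows, each a list of 5 numbers: the shift along the tool's x, y, z in cm, then the turn about the tool's y in rad, then the finger opening in cm, from 0 to 8.54. In form: [[tx, ty, tz, roll, hand], ...]. A call has 1 to 20 rows; each row is the pose to reach, as a shift and turn from the pose commanded when the call began, along the tool's axes at that moment; what a row does not reach only later rows make up. A row lasts 1/8 s, in which the tool goes at most 62.5 mm and 10.7 degrees, less where a joint would pass 70% of its speed; a pose out of reach is approached as far as the arm can. A call with a gripper value outside its range is refused whole. The fingers move at their own pace and stop on an object; the grip force is fixed at half the most. Time passes only in rows, so rows that repeat a pose let the fingers close. It gives the time, the measured TCP pose, the force and the opening at its end, in the units of the state.
- ctrl.read_state(): the state, without advancing time (a new reading comes with each control period).
- ctrl.get_image(name): name is "scene" or "top" or "wrist"; returns a dict with "image" (420x560x3 uint8, red, green, blue), "vfov" (degrees; the focal length in pixels is half the picture's height over the tangent of half this angle, whatever the lens; pixels are square), "cx", "cy" (the principal point, pixels), "extrinsics" (4x4, takes a point from world to camera coordinates); the wrist camera has in their place "tool_from_camera" (4x4, takes a point from camera to tool coordinates, whose origin is the TCP and whose axes are the tool frame's). Camera axes: x right, y up, looking along -z (the intrinsics and any distortion apply to the point x, -y, -z); pixel columns grow to the right and rows downward; lengths in mm; the calibration is good to about 2 mm. A picture is of the moment at which its call begins: read the wrist's pose just before it. There is no depth.
- ctrl.finish_job(): hands the job in, once; it reports no verdict.
Trained networks look in a picture, given as the dict that the camera call returned (one of the last four; its "shot" number tells which), for a name from the list of things; names that differ only in an ending like _2 or _b are one class to them, and where a whole thing is asked for, a point or a joint stands for the part that bears it (a point fixed in the world has none). Each returns a list of dicts, best first, with "confidence" (0 to 1); they miss things now and then, are a little off and sometimes report something else, mostly with a low value. They report only what shows in the picture. A call takes as long as a camera call.
- ctrl.search_frame(picture, query): "location" ([x, y, z] in mm, in world coordinates, good to about 4 mm: the middle of the surface that is visible of it).
- ctrl.mark_of(picture, query): "location" ([x, y, z] in mm, in world coordinates, good to about 4 mm: a listed point, or the origin of a listed thing).
The state is a dict: "clock": time; "qpos": joint angles; "qd": joint speeds; "tau": joint torques, N m; "eef_pos": TCP position; "tool_rot": TCP orientation; "force": force on the tool from outside, world axes, zero at the start; "torque": the same for the moment, N m; "width": finger opening in mm.
Only numpy, scipy, OpenCV 4.12 (cv2) and the standard library are available. Lean on these libraries where they do the work, as an engineer would, in place of code of your own. Each camera call takes 0.05 s, during which the arm holds its last target.

### The job

Dot the two lens blanks clamped on the sliding stage. Move the carrier by hand on its two slides until the small black centring dot of the left-hand lens (left as the robot sees it) is right under the fixed marker pin and press the marker cap fully down, then let the cap up, bring the dot of the right-hand lens under the pin, press the cap fully down again and leave the carrier standing there with the cap up. Do not press the marker when the pin is off the dots, and leave the pliers, spray bottle and holding block where they are.

Things in the scene. Friction and masses are not known exactly. Their poses are not given: they have to be found in the camera images.
- dotting_stage: fixed grey two-axis stage, base 190 x 216 x 14 mm with a narrow tongue at the back. Origin on the worktop directly under the marker pin; +x from the handle (robot's side) to the back, +y to the stage's left, z up. A steel column 124 mm high stands at x = +130 mm; from it a 22 mm wide arm at height 88 to 106 mm runs forward to a 29 mm round head about the pin (84 to 110 mm high)
- cross_slide (a joint): left/right slide that carries everything on the carrier; m along the stage's +y (left), range -0.054 to 0.054, moved with about 2 N, stays where left
- carrier (a joint): to-and-fro slide on top of the cross slide; m along the stage's +x (away from the robot), range -0.026 to 0.026, moved with about 2 N, stays where left. Carrier plate 105 x 165 mm, top 50 mm above the worktop
- handle_top (a point): centre of the top of the carrier's upright black round handle: 18 mm diameter, 50 to 100 mm above the worktop (26 mm diameter foot up to 56 mm), on a tongue 107 mm in front of the carrier's centre; grip it from above round the stem and push it along to move both slides
- dot_left (a point): middle of the black centring dot (10 mm diameter) on the centre of the left-hand lens blank (clear disc, 62 mm diameter); 59 mm above the worktop; the lens seats are clamped on the carrier at spacings that differ from job to job and move with it
- dot_right (a point): the same for the right-hand lens blank; it sits 64 to 88 mm to the right of the left one and 16 mm nearer the robot, in the stage's axes
- pin_tip (a point): pointed lower tip of the steel marker pin (7 mm diameter), 67 mm above the worktop when up; it only moves straight down with the cap
- cap_top (a point): centre of the top of the black round marker cap, 30 mm diameter, 130 mm above the worktop when up; pressed from above
- marker (a joint): downward travel of cap and pin in m: 0 up, 0.0075 fully down on its stop; a spring (about 6 N at the bottom) brings it back up
- bench_pliers: bare metal pliers lying on the worktop, 43 x 150 x 11 mm, origin at the centre of the underside; a bystander
- spray_bottle: standing lens cleaner bottle, 42 mm diameter, 140 mm high, origin at the centre of the underside; a bystander
- holding_block: small black round lens holding block, 26 mm diameter, 16 mm high, origin at the centre of the underside; a bystander

How it is judged (in metres and radians):
On the way, in this order (a step that is already met when the one before it is completed fails the run):
1. the cap is pressed fully down (at least 5.5 mm) with the pin over the left-hand dot (within 5 mm of its centre) (value of joint marker above 0.0055 m and horizontal distance between pin_tip and dot_left below 0.005 m), for 0.1 s.
2. the cap is let up again (value of joint marker below 0.0015 m), for 0.1 s.
3. the cap is pressed fully down (at least 5.5 mm) with the pin over the right-hand dot (within 5 mm of its centre) (value of joint marker above 0.0055 m and horizontal distance between pin_tip and dot_right below 0.005 m), for 0.1 s.
At the end, for the whole second after the job is handed in: the marker cap is up (within 1.5 mm), the right-hand lens's dot stands under the pin (centres within 5 mm horizontally) and the slides are at rest (value of joint marker below 0.0015 m and horizontal distance between pin_tip and dot_right below 0.005 m and velocity of joint cross_slide between -0.005 and 0.005 m/s and velocity of joint carrier between -0.005 and 0.005 m/s); the robot touches nothing.
It fails at once if the marker is pressed more than 3 mm while the pin is more than 7 mm from the centres of both dots (value of joint marker above 0.003 m and horizontal distance between pin_tip and dot_left above 0.007 m and horizontal distance between pin_tip and dot_right above 0.007 m).
It fails at once if the pliers, the spray bottle or the holding block is moved more than 20 mm (distance of any of bench_pliers, spray_bottle, holding_block from where it was at the start of the episode above 0.02 m).
It also fails if it takes over 58 s, if anything falls off the work surface, if the arm or the gripper's body presses on something with over 40 N, if the wrist force passes 120 N, or if a joint passes its speed limit or range.

## Working session

There is one attempt and no reset: what is moved stays moved. The work goes in short steps, Python scripts to look and compute and a tool call to move; the robot and the scene stay as the last step left them, time stands still between calls to the robot, and variables do not carry over. Pictures are saved under pics/ and viewed, and the job is handed in when it is done.

Besides the shell and the picture viewer there is one more tool, called after "Call:" as a command line: name --pt "numbers of a row" for each row, then --argument value for the rest. apply_moves: Moves the arm, as the interface text tells. Its arguments: {"type":"object","properties":{"motion":{"type":"array","items":{"type":"array","items":{"type":"number"}}}},"required":["motion"]}

```bash
ls; mkdir -p pics; cat > h.py <<'E'
import numpy as np, cv2
from cell import ctrl
def save(d,n): cv2.imwrite('pics/'+n+'.png', cv2.cvtColor(d['image'],cv2.COLOR_RGB2BGR))
E
python3 - <<'E'
from h import *
print(ctrl.read_state(), ctrl.grip_depth)
for n in ['scene','top']:
    d=ctrl.get_image(n); save(d,n+'0'); print(n,d['vfov'],d['cx'],d['cy'],[k for k in d]); print(d['extrinsics'].round(3) if hasattr(d['extrinsics'],'round') else d['extrinsics'])
    for q in ['handle_top','dot_left','dot_right','pin_tip','cap_top','dotting_stage','bench_pliers','spray_bottle','holding_block']:
        for r in ctrl.mark_of(d,q)[:2]: print(q,np.round(r['location'],1),round(r['confidence'],2))
E
```

```text
pics
{'clock': 0.0, 'qpos': array([ 1.21722479,  0.62931873,  0.03844787,  1.51842122, -0.02698724,
        0.99629401, -0.02000093]), 'qd': array([-0.00080922, -0.00026906, -0.00190461, -0.00046156, -0.0015072 ,
       -0.0004185 ,  0.00053204]), 'tau': array([-2.45487254e-04, -5.63393962e+01,  1.22625601e+00, -1.93439966e+01,
        1.09964266e-02,  1.05837313e-02,  2.24612307e-05]), 'eef_pos': array([ 184.31551376, -622.64161473,  230.38994156]), 'tool_rot': array([-1.57083561,  0.00192271, -1.28302481]), 'force': array([ 0.06902691, -0.23223328,  0.47660411]), 'torque': array([-0.03340763, -0.02092539,  0.03610943]), 'width': 85.58972684248329} 18.700000000000003
scene 46.25048121720105 281.9030956580142 208.31738301095436 ['image', 'vfov', 'cx', 'cy', 'extrinsics', 'shot']
[[-8.710000e-01 -4.900000e-01  2.500000e-02  5.045100e+02]
 [ 2.170000e-01 -3.400000e-01  9.150000e-01 -1.408850e+02]
 [-4.400000e-01  8.030000e-01  4.030000e-01 -1.204986e+03]
 [ 0.000000e+00  0.000000e+00  0.000000e+00  1.000000e+00]]
handle_top [500.6 270.  104.2] 0.63
dot_left [579.1 358.3  60.5] 0.7
dot_
[... 197 characters left out ...]
94 ['image', 'vfov', 'cx', 'cy', 'extrinsics', 'shot']
[[ 6.000000e-03 -1.000000e+00 -1.000000e-03  1.231580e+02]
 [ 9.880000e-01  6.000000e-03  1.510000e-01 -5.113630e+02]
 [-1.510000e-01 -2.000000e-03  9.880000e-01 -1.003689e+03]
 [ 0.000000e+00  0.000000e+00  0.000000e+00  1.000000e+00]]
handle_top [500.5 265.7  98. ] 0.88
handle_top [ 443.5 -142.     4.7] 0.55
dot_left [497.9 263.2  99.7] 0.45
dot_right [603.2 281.   59.9] 0.72
cap_top [589.9 341.6 129.7] 0.62
cap_top [ 443.9 -143.2    4.7] 0.59
dotting_stage [438.5 -67.2  -0.6] 0.74
dotting_stage [592.5 336.6   5.4] 0.73
bench_pliers [424.8  77.7  -1.7] 0.71
spray_bottle [436.8 -70.7  -4.6] 0.58
holding_block [ 444.9 -146.4    2.3] 0.61
```

View pics/scene0.png

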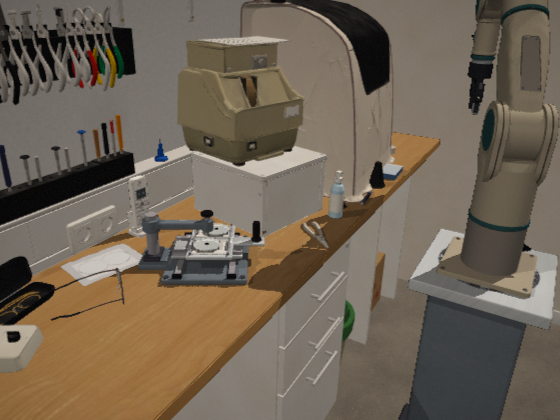

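View pics/top0.png

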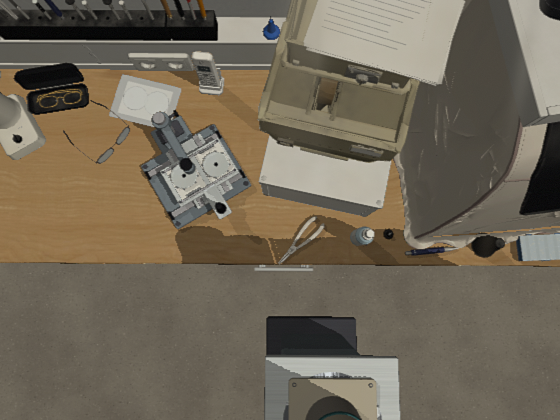

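Top view: stage left of centre (cap ~(187,165) px, handle ~(221,208), column ~(160,120)), yawed roughly 30°. The machine is at (330,130), with pliers, bottle and block along the front edge. Next I'll check the wrist camera geometry and the path.

```bash
python3 - <<'E'
from h import *
d=ctrl.get_image('wrist'); save(d,'w0'); print(d['vfov'],d['cx'],d['cy']);print(np.round(d['tool_from_camera'],3))
d=ctrl.get_image('top')
T=np.array(d['extrinsics']);f=210/np.tan(np.radians(d['vfov']/2));R=T[:3,:3];C=-R.T@T[:3,3]
def pt(u,v,z):
    r=R.T@np.array([(u-d['cx'])/f,-(v-d['cy'])/f,-1]); return (C+r*(z-C[2])/r[2]).round(0)
for u,v in [(262,180),(370,213),(270,137),(405,240)]: print(u,v,pt(u,v,100),pt(u,v,300))
im=cv2.resize(d['image'][90:240,120:270],None,fx=4,fy=4,interpolation=cv2.INTER_CUBIC)
cv2.imwrite('pics/tc.png',im[:,:,::-1])
E
```

```text
70.06673762229532 281.5862597004199 210.03690709200941
[[ 1.00000e+00 -1.00000e-03  0.00000e+00 -3.00000e-01]
 [ 0.00000e+00  2.81000e-01 -9.60000e-01 -1.42853e+02]
 [ 1.00000e-03  9.60000e-01  2.81000e-01  7.16840e+01]
 [ 0.00000e+00  0.00000e+00  0.00000e+00  1.00000e+00]]
262 180 [558. 165. 100.] [516. 157. 300.]
370 213 [483. -83. 100.] [456. -40. 300.]
270 137 [662. 148. 100.] [598. 143. 300.]
405 240 [ 422. -160.  100.] [ 407. -102.  300.]
```

View pics/tc.png

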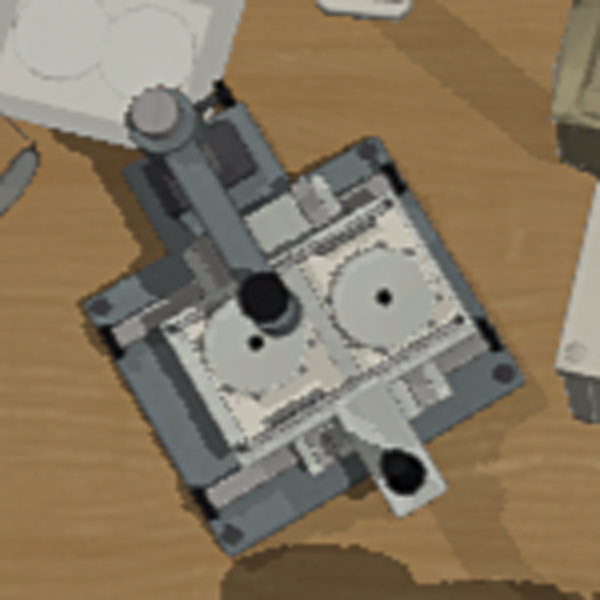

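View pics/w0.png

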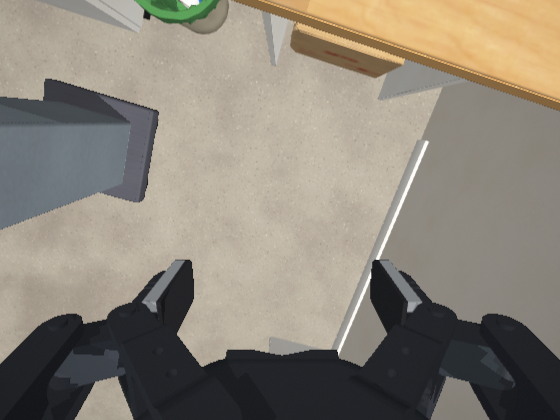

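The wrist view shows floor and cart only. Before sweeping across, I need the extent of the bag and machine near the path.

```bash
python3 - <<'E'
from h import *
d=ctrl.get_image('top'); im=cv2.resize(d['image'][100:270,250:560],None,fx=2.5,fy=2.5,interpolation=cv2.INTER_CUBIC)
cv2.imwrite('pics/tc2.png',im[:,:,::-1])
d=ctrl.get_image('scene'); im=cv2.resize(d['image'][0:260,170:450],None,fx=2.3,fy=2.3,interpolation=cv2.INTER_CUBIC)
cv2.imwrite('pics/sc2.png',im[:,:,::-1])
E
```

```text
(no output)
```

View pics/tc2.png

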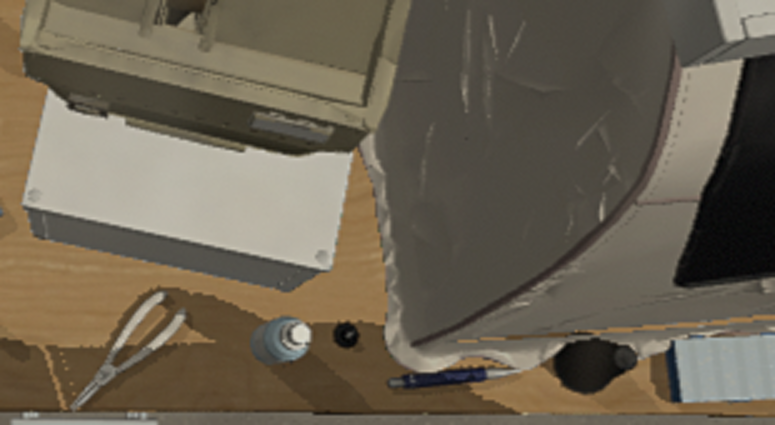

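View pics/sc2.png

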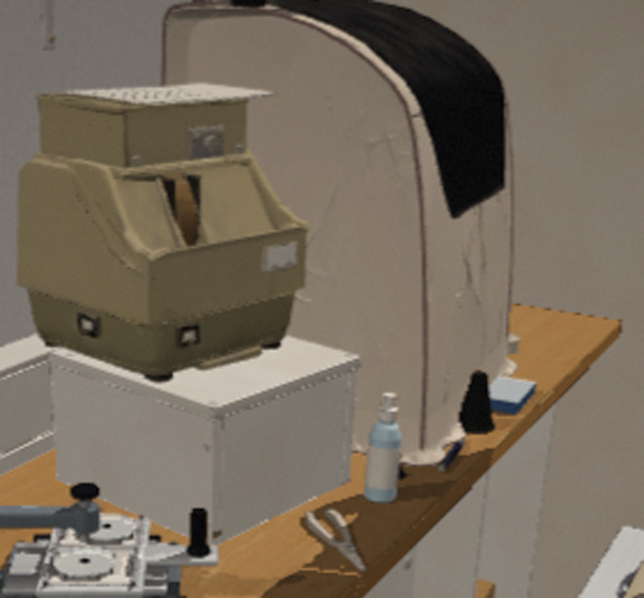

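```bash
python3 - <<'E'
from h import *
yaw=-1.283; p0=np.array([184.5,-623.3])
X=np.array([np.cos(yaw),np.sin(yaw)]);Z=np.array([-np.sin(yaw),np.cos(yaw)])
rows=[]
for r in [600,550,500,450,412]: rows.append((r,-1.283))
for b in np.arange(-1.283+.11,0.26,.11): rows.append((412,b))
for r,b in rows:
    w=np.array([r*np.cos(b),r*np.sin(b)])-p0
    print([round(w@X/10,1),0,round(w@Z/10,1),round(-(b-yaw),2),0])
E
```

```text
[np.float64(-5.0), 0, np.float64(0.0), -0.0, 0]
[np.float64(-10.0), 0, np.float64(0.0), -0.0, 0]
[np.float64(-15.0), 0, np.float64(0.0), -0.0, 0]
[np.float64(-20.0), 0, np.float64(0.0), -0.0, 0]
[np.float64(-23.8), 0, np.float64(0.0), -0.0, 0]
[np.float64(-24.1), 0, np.float64(4.5), np.float64(-0.11), 0]
[np.float64(-24.8), 0, np.float64(9.0), np.float64(-0.22), 0]
[np.float64(-26.0), 0, np.float64(13.4), np.float64(-0.33), 0]
[np.float64(-27.7), 0, np.float64(17.5), np.float64(-0.44), 0]
[np.float64(-29.9), 0, np.float64(21.5), np.float64(-0.55), 0]
[np.float64(-32.5), 0, np.float64(25.3), np.float64(-0.66), 0]
[np.float64(-35.4), 0, np.float64(28.7), np.float64(-0.77), 0]
[np.float64(-38.8), 0, np.float64(31.8), np.float64(-0.88), 0]
[np.float64(-42.4), 0, np.float64(34.4), np.float64(-0.99), 0]
[np.float64(-46.3), 0, np.float64(36.7), np.float64(-1.1), 0]
[np.float64(-50.5), 0, np.float64(38.5), np.float64(-1.21), 0]
[np.float64(-54.8), 0, np.float64(39.9), np.float64(-1.32), 0]
[np.float64(-59.2), 0, np.float64(40.8), np.float64(-1.43), 0]
[np.float64(-63.7), 0, np.float64(41.2), np.float64(-1.54), 0]
```

Call:
apply_moves --pt "-5 0 0 0 0" --pt "-10 0 0 0 0" --pt "-15 0 0 0 0" --pt "-20 0 0 0 0" --pt "-23.8 0 0 0 0" --pt "-24.1 0 4.5 -0.11 0" --pt "-24.8 0 9 -0.22 0" --pt "-26 0 13.4 -0.33 0" --pt "-27.7 0 17.5 -0.44 0" --pt "-29.9 0 21.5 -0.55 0"

```text
clock: 2.45
eef_pos: [307.3, -275.0, 231.6]
tool_rot: [-1.571, -0.001, -0.73]
force: [0.1, 0.3, 1.0]
width: -0.1
```

Call:
apply_moves --pt "-0.3 0 4.5 -0.11 0" --pt "-1 0 9 -0.22 0" --pt "-2.2 0 13.4 -0.33 0" --pt "-3.9 0 17.5 -0.44 0" --pt "-6.1 0 21.5 -0.5 0" --pt "-8.7 0 25.3 -0.5 0" --pt "-11.6 0 28.7 -0.5 0" --pt "-15 0 31.8 -0.4 4" --pt "-18.6 0 34.4 -0.25 8" --pt "-19.8 0 39 -0.1 8.5" --pt "-21 0 44 0.05 8.5" --pt "-22 0 48 0.2 8.5" --pt "-22.4 0 51 0.317 8.5" --pt "-22.4 0 51 0.317 8.5"

```text
clock: 4.2
eef_pos: [481.3, 255.9, 231.2]
tool_rot: [-1.569, 0.001, -1.047]
force: [0.1, -0.3, -0.2]
width: 84.7
```

```bash
cat >> h.py <<'E'
from scipy.spatial.transform import Rotation as Ro
def wcam():
    s=ctrl.read_state(); d=ctrl.get_image('wrist')
    T=np.eye(4); T[:3,:3]=Ro.from_euler('xyz',s['tool_rot']).as_matrix(); T[:3,3]=s['eef_pos']
    d['W']=T@np.array(d['tool_from_camera']); return s,d
def ray(d,u,v):
    f=210/np.tan(np.radians(d['vfov']/2))
    W=d['W'] if 'W' in d else np.linalg.inv(np.array(d['extrinsics']))
    return W[:3,3], W[:3,:3]@np.array([(u-d['cx'])/f,-(v-d['cy'])/f,-1])
def atz(d,u,v,z):
    C,r=ray(d,u,v); return C+r*(z-C[2])/r[2]
def proj(d,p):
    f=210/np.tan(np.radians(d['vfov']/2))
    W=d['W'] if 'W' in d else np.linalg.inv(np.array(d['extrinsics']))
    c=W[:3,:3].T@(np.array(p)-W[:3,3]); return d['cx']+f*c[0]/-c[2], d['cy']-f*c[1]/-c[2]
E
python3 - <<'E'
from h import *
import pickle
s,d=wcam(); save(d,'w1'); print(s['clock'],s['eef_pos'],s['tool_rot'])
pickle.dump(d,open('w1.pkl','wb'))
for q in ['handle_top','dot_left','dot_right','pin_tip','cap_top','dotting_stage']:
    for r in ctrl.mark_of(d,q)[:2]: print(q,np.round(r['location'],1),round(r['confidence'],2),np.round(proj(d,r['location'])))
E
```

```text
4.2 [481.27049781 255.86081509 231.20091609] [-1.56925475e+00  7.51556090e-04 -1.04742178e+00]
handle_top [497.8 265.7  99.1] 0.9 [282. 182.]
dot_left [580.9 362.   56.9] 0.59 [238.  49.]
dot_left [422.2  78.8   2.4] 0.33 [371. 281.]
dot_right [607.3 280.1  55.1] 0.9 [325.  70.]
pin_tip [4.233e+02 7.590e+01 4.000e-01] 0.73 [373. 281.]
cap_top [584.6 338.2 129.4] 0.62 [255.  39.]
dotting_stage [ 5.886e+02  3.428e+02 -2.000e-01] 0.76 [263.  64.]
```

View pics/w1.png

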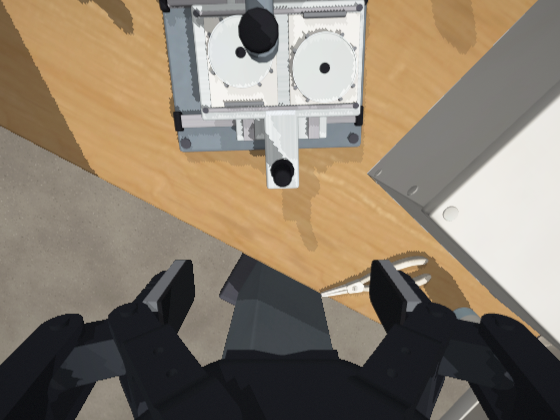

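Wrist view: the stage is nearly aligned with the image. Left dot ~(240,52), right dot ~(325,68), cap top ~(259,30), handle top ~(282,172). I'll take a second view from farther forward.

Call:
apply_moves --pt "0 0 5 0 8.5" --pt "0 0 9 0 8.5" --pt "0 0 9 0 8.5" --pt "0 0 9 0 8.5"

```text
clock: 5.05
eef_pos: [557.8, 297.2, 231.0]
tool_rot: [-1.572, -0.0, -1.05]
force: [-0.9, 0.1, 0.5]
width: 85.0
```

```bash

python3 - <<'E'
from h import *
import pickle
s,d=wcam(); save(d,'w2'); print(s['clock'],s['eef_pos'],s['tool_rot'])
pickle.dump(d,open('w2.pkl','wb'))
for q in ['handle_top','dot_left','dot_right','pin_tip','cap_top','dotting_stage']:
    for r in ctrl.mark_of(d,q)[:2]: print(q,np.round(r['location'],1),round(r['confidence'],2),np.round(proj(d,r['location'])))
E
```

```text
5.05 [557.83518623 297.22630267 231.00700891] [-1.57247294e+00 -1.08220414e-04 -1.05032850e+00]
handle_top [499.2 266.2  98.6] 0.71 [280. 264.]
dot_left [579.8 361.8  59.8] 0.66 [238. 143.]
dot_right [610.6 280.5  55.3] 0.64 [321. 156.]
cap_top [586.9 336.8 126.3] 0.76 [258. 156.]
dotting_stage [587.  342.1  -2. ] 0.59 [262. 143.]
```

View pics/w2.png

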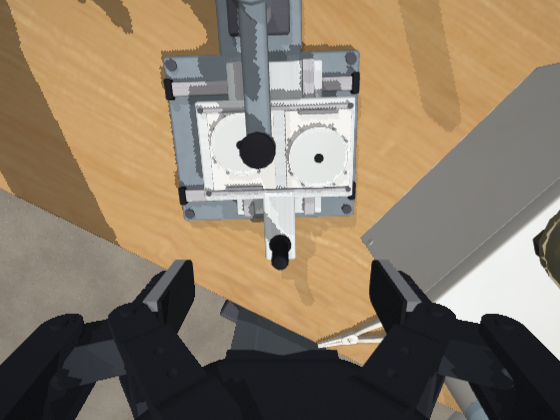

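View 2: cap top at ~(258,150) hides the left dot. Right dot ~(319,158), handle top ~(280,245). Enlarging both for subpixel centres.

```bash

python3 - <<'E'
from h import *
import pickle
for n,(r0,r1) in {'w1':(0,200),'w2':(40,280)}.items():
    d=pickle.load(open(n+'.pkl','rb')); im=d['image'][r0:r1,155:375]
    cv2.imwrite(f'pics/{n}z.png',cv2.resize(im[:150],None,fx=3.6,fy=3.6,interpolation=cv2.INTER_CUBIC)[:,:,::-1])
    g=cv2.cvtColor(d['image'],cv2.COLOR_RGB2GRAY)
    m=(g<45).astype(np.uint8); k,l,st,c=cv2.connectedComponentsWithStats(m)
    for i in range(1,k):
        if 30<st[i,4]<3000 and st[i,1]<260: print(n,st[i],c[i].round(2))
E
```

```text
w1 [159   0  11  12  92] [163.86   5.57]
w1 [ 239    8   39   46 1393] [258.18  30.2 ]
w1 [236  48   9   9  66] [240.18  51.98]
w1 [321  63   8  10  62] [324.44  67.52]
w1 [355 106   8  19  83] [359.42 117.53]
w1 [174 112  10  19 127] [177.76 120.86]
w1 [271 159  23  27 458] [282.07 171.97]
w1 [228 254  16  26  54] [235.8 266.5]
w2 [351  72   8  22 138] [355.12  82.49]
w2 [164  79  11  21 147] [168.41  88.92]
w2 [ 237  132   38   37 1002] [256.61 149.64]
w2 [315 154   8   8  47] [318.7 157.7]
w2 [348 182   7  17  43] [352.63 192.4 ]
w2 [179 187   9  17 100] [182.33 194.96]
w2 [534 232   9  24  85] [537.   243.28]
w2 [270 235  21  34 535] [279.76 250.87]
```

View pics/w1z.png

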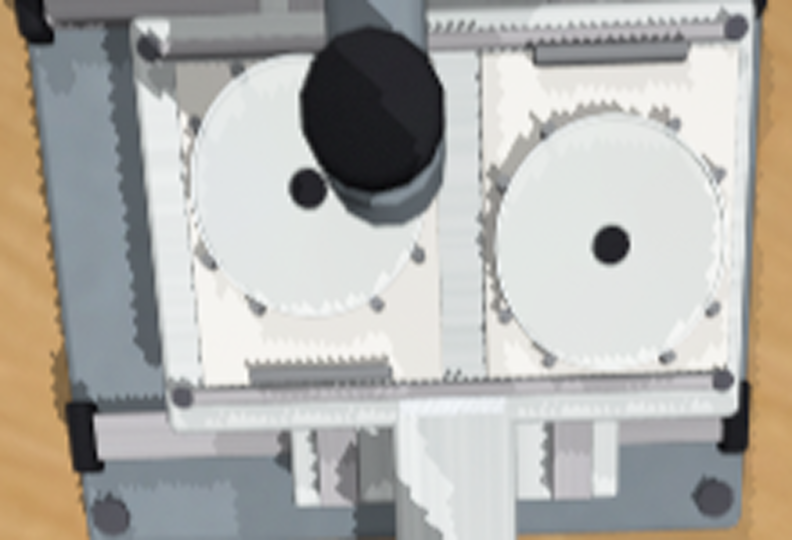

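View pics/w2z.png

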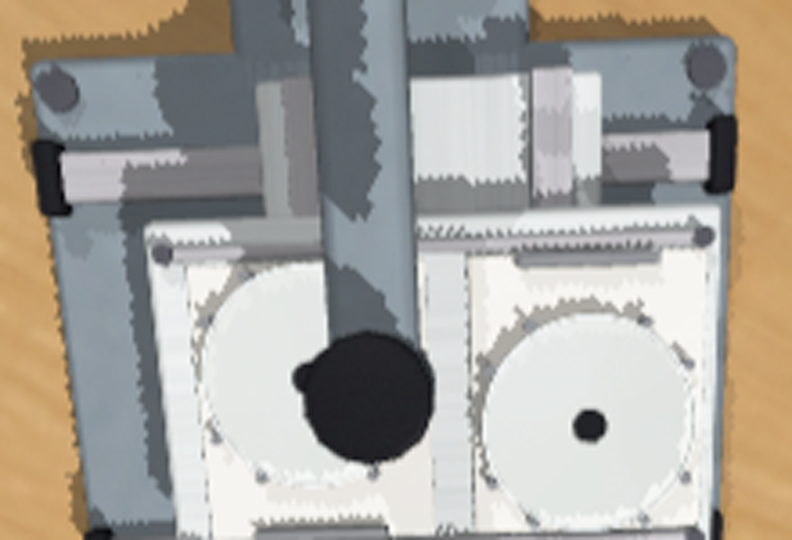

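```bash

python3 - <<'E'
from h import *
import pickle
a=pickle.load(open('w1.pkl','rb'));b=pickle.load(open('w2.pkl','rb'))
def tri(u1,u2):
    A=[];y=[]
    for d,u in ((a,u1),(b,u2)):
        C,r=ray(d,*u); r=r/np.linalg.norm(r); P=np.eye(3)-np.outer(r,r); A.append(P); y.append(P@C)
    return np.linalg.lstsq(np.vstack(A),np.hstack(y),rcond=None)[0].round(1)
print('cap',tri((258.3,27.8),(257.2,150.3)), atz(a,258.3,27.8,130).round(1), atz(b,257.2,150.3,130).round(1))
print('R',tri((324.44,67.52),(318.7,157.7)), atz(a,324.44,67.52,59).round(1), atz(b,318.7,157.7,59).round(1))
print('L',atz(a,240.18,51.98,59).round(1))
print('handle',tri((282.1,170.5),(280.3,245)),atz(a,282.1,170.5,100).round(1),atz(b,280.3,245,100).round(1))
z=16
f=[atz(b,155+x/3.6,40+y/3.6,z) for x,y in ((57,92),(706,67))]+[atz(a,155+x/3.6,y/3.6,z) for x,y in ((110,517),(712,496))]
f=np.array(f);print(f.round(1))
print([np.degrees(np.arctan2(*(p-q)[[1,0]])) for p,q in ((f[0],f[1]),(f[2],f[3]),(f[0],f[2]),(f[1],f[3]))], f.mean(0))
# carrier screws, z~52
for d,o,pts in ((a,0,[(148,47),(735,27),(182,397),(722,380)]),):
    g=np.array([atz(d,155+x/3.6,o+y/3.6,52) for x,y in pts]);print(g.round(1),g.mean(0).round(1))
    print([np.degrees(np.arctan2(*(p-q)[[1,0]])) for p,q in ((g[0],g[1]),(g[2],g[3]),(g[0],g[2]),(g[1],g[3]))])
E
```

```text
cap [591.6 339.3 130.6] [591.7 339.5 130. ] [591.5 339.4 130. ]
R [608.3 281.8  57.8] [608.  281.9  59. ] [608.4 282.   59. ]
L [579.4 358.5  59. ]
handle [500.9 266.7  52.7] [507.  270.6 100. ] [518.5 276.4 100. ]
[[611.1 467.4  16. ]
 [714.8 300.7  16. ]
 [466.7 377.7  16. ]
 [570.1 212.1  16. ]]
[np.float64(121.87707743725079), np.float64(121.99025727128266), np.float64(31.823682883295398), np.float64(31.515414471914777)] [590.68052415 339.46533361  16.        ]
[[588.7 411.3  52. ]
 [669.2 281.1  52. ]
 [514.9 365.5  52. ]
 [595.4 235.4  52. ]] [592.1 323.3  52. ]
[np.float64(121.72265067658101), np.float64(121.74437907571249), np.float64(31.841976300006035), np.float64(31.754368678277537)]
```

Everything agrees. Stage yaw is 31.8° and the pin is at (591.6, 339.4). The dot spacing is 80.3 mm with a 15.9 mm offset, the cap height triangulates to 130.6 and the dot to 57.8. The handle comes out near (501, 267). Going to grip it.

Call:
apply_moves --pt "-0.1 0 -3.2 -0.02 8.5" --pt "-0.2 0 -6.4 -0.034 8.5" --pt "-0.2 5 -6.4 -0.034 8.5" --pt "-0.2 10 -6.4 -0.034 8.5" --pt "-0.2 10 -6.4 -0.034 8.5" --pt "-0.2 10 -6.4 -0.034 8.5"

```text
clock: 6.15
eef_pos: [503.1, 268.7, 132.8]
tool_rot: [-1.569, 0.0, -1.016]
force: [1.2, 0.2, 0.8]
width: 85.0
```

```bash

python3 - <<'E'
from h import *
s,d=wcam(); save(d,'w3'); print(s['clock'],s['eef_pos'],s['tool_rot'])
for z in (60,100): print(proj(d,(501,267,z)))
E
```

```text
6.15 [503.12091699 268.7258155  132.82376333] [-1.56852032e+00  4.94738262e-05 -1.01603799e+00]
(np.float64(282.31367198156886), np.float64(224.66668706054764))
(np.float64(282.44315542470866), np.float64(245.22908450356002))
```

View pics/w3.png

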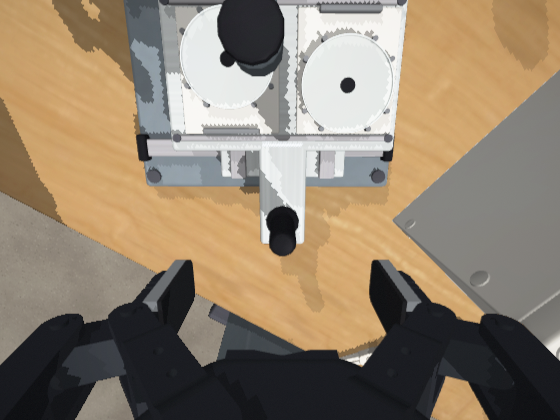

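The handle top shows at ~(282,243), where I predicted it, so I'll descend and grip.

Call:
apply_moves --pt "0 4 -0.2 0 8.5" --pt "0 7 -0.2 0 8.5" --pt "0 7 -0.2 0 8.5" --pt "0 7 -0.2 0 4" --pt "0 7 -0.2 0 0.8" --pt "0 7 -0.2 0 0.8" --pt "0 7 -0.2 0 0.8" --pt "0 7 -0.2 0 0.8" --pt "0 7 -0.2 0 0.8"

```text
clock: 7.32
eef_pos: [500.9, 267.1, 62.2]
tool_rot: [-1.57, -0.0, -1.016]
force: [-0.6, -0.4, 5.6]
width: 16.4
```

```bash

cat > m.py <<'E'
from h import *
import sys
n=sys.argv[1]
s,d=wcam(); save(d,n); print(s['clock'],s['eef_pos'].round(1),s['tool_rot'].round(3),s['force'].round(1),s['width'])
g=cv2.cvtColor(d['image'],cv2.COLOR_RGB2GRAY)
k,l,st,c=cv2.connectedComponentsWithStats((g<45).astype(np.uint8))
pin=np.array([591.6,339.4]);X=np.array([np.cos(.555),np.sin(.555)]);Y=np.array([-X[1],X[0]])
for i in range(1,k):
    if 60<st[i,4]<6000 and st[i,1]<260:
        w=atz(d,*c[i],59); e=pin-w[:2]
        print(st[i],c[i].round(1),'z59',w.round(1),'to pin x',(e@X).round(1),'y',(e@Y).round(1))
E
python3 m.py w4
```

```text
7.325 [500.9 267.1  62.2] [-1.57  -0.    -1.016] [-0.6 -0.4  5.6] 16.39953840171718
[186   4  23  26 419] [196.3  17. ] z59 [579.3 359.   59. ] to pin x 0.2 y -23.1
[371  47  21  23 385] [380.8  58.2] z59 [608.1 282.2  59. ] to pin x 16.1 y 57.3
[ 79 133  25  37 553] [ 89.2 150.9] z59 [501.8 376.7  59. ] to pin x 56.6 y -79.0
[416 158  19  13 176] [425.8 163.9] z59 [582.3 235.4  59. ] to pin x 62.7 y 83.5
```

View pics/w4.png

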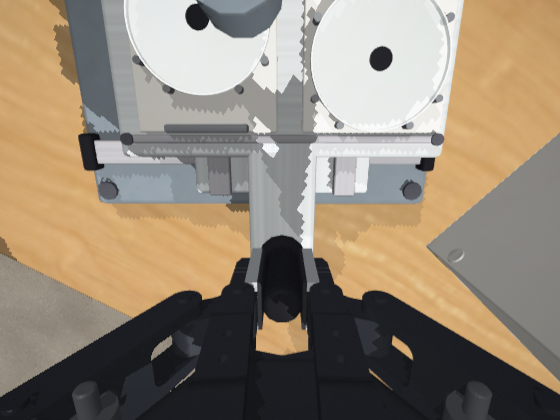

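Handle gripped (width 16.4). From close up, the left dot needs x +0.2, y −22.9 and the right dot x +16.1, y +57.4. Moving the left dot under the pin.

Call:
apply_moves --pt "0.6 0 0 0 0.8" --pt "1.2 0 0 0 0.8" --pt "1.8 0 0 0 0.8" --pt "2.3 0 0 0 0.8" --pt "2.3 0 0 0 0.8" --pt "2.3 0 0 0 0.8" --pt "2.3 0 0 0 0.8"

```text
clock: 8.25
eef_pos: [513.1, 247.3, 62.1]
tool_rot: [-1.57, -0.001, -1.016]
force: [-1.2, -1.6, 5.1]
width: 16.5
```

```bash
python3 m.py w5
```

```text
8.25 [513.1 247.3  62.1] [-1.570e+00 -1.000e-03 -1.016e+00] [-1.2 -1.6  5.1] 16.49608430783581
[371  47  21  23 385] [380.8  58.2] z59 [620.4 262.4  59. ] to pin x 16.1 y 80.6
[ 39 133  28  37 596] [ 50.5 150.7] z59 [504.4 372.7  59. ] to pin x 56.5 y -74.2
[379 158  17  13 165] [387.7 163.8] z59 [584.8 231.3  59. ] to pin x 62.7 y 88.3
```

View pics/w5.png

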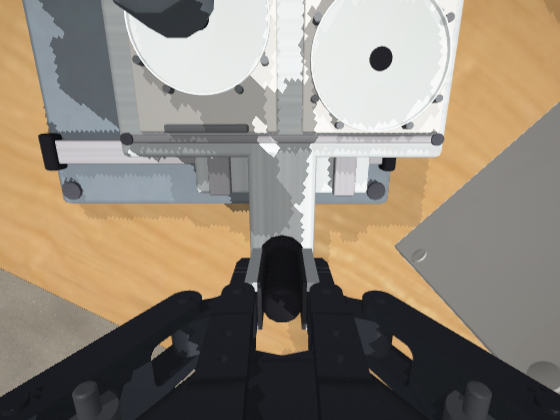

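Call:
apply_moves --pt "0 0 0 0 3" --pt "0 0 0 0 5" --pt "0 0 0 0 5" --pt "0 -5 0 0 5" --pt "0 -10 0 0 5" --pt "0 -11.5 0 0 4" --pt "-1.8 -11.5 5.5 0 2" --pt "-3.7 -11.5 11.5 0 0" --pt "-3.7 -11.5 11.5 0 0" --pt "-3.7 -11.5 11.5 0 0" --pt "-3.7 -11.5 11.5 0 0"

```text
clock: 9.68
eef_pos: [590.1, 337.8, 175.9]
tool_rot: [-1.573, -0.001, -1.017]
force: [0.2, -0.9, 0.5]
width: -0.1
```

```bash
python3 m.py w6; python3 - <<'E'
from h import *
d=ctrl.get_image('scene'); im=cv2.resize(d['image'][180:300,120:290],None,fx=4.5,fy=4.5,interpolation=cv2.INTER_CUBIC)
cv2.imwrite('pics/s6.png',im[:,:,::-1])
E
```

```text
9.675 [590.1 337.8 175.9] [-1.573e+00 -1.000e-03 -1.017e+00] [ 0.2 -0.9  0.5] -0.06355216705133865
[333  12  16  30 347] [340.4  26. ] z59 [734.8 374.7  59. ] to pin x -140.3 y 45.5
[170 122  11  23 174] [174.5 132.4] z59 [596.7 447.8  59. ] to pin x -61.5 y -89.4
[381 122  12  23 183] [386.8 133.3] z59 [690.  295.9  59. ] to pin x -60.7 y 88.9
[182 238   9  20 133] [185.8 247.2] z59 [508.1 392.8  59. ] to pin x 42.8 y -89.3
```

View pics/w6.png

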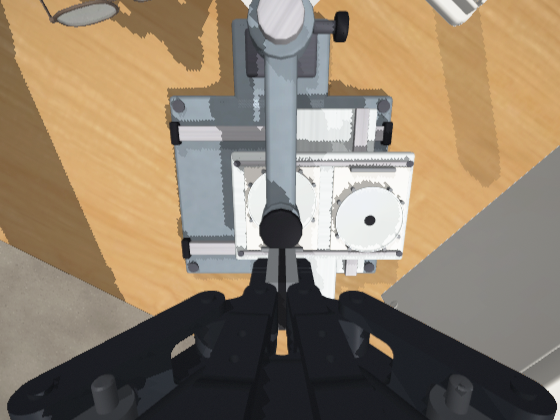

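View pics/s6.png

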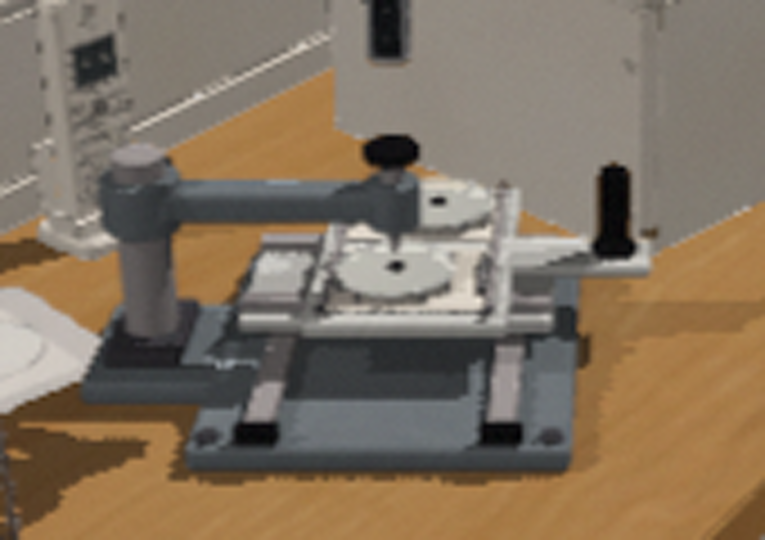

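Scene view: the pin tip sits right over the left lens's dot at ~(395,265) in the crop. The wrist view has the right dot at (370,220). Pressing the cap.

Call:
apply_moves --pt "0 2 0.2 0 0" --pt "0 4 0.2 0 0" --pt "0 4.7 0.2 0 0" --pt "0 5.1 0.2 0 0" --pt "0 5.3 0.2 0 0" --pt "0 5.3 0.2 0 0" --pt "0 5.3 0.2 0 0"

```text
clock: 10.65
eef_pos: [592.6, 340.4, 123.9]
tool_rot: [-1.57, -0.0, -1.016]
force: [-3.1, -3.0, 5.3]
width: 0.0
```

Call:
apply_moves --pt "0 0.1 0 0 0" --pt "0 0.2 0 0 0" --pt "0 0.25 0 0 0" --pt "0 0.25 0 0 0"

```text
clock: 11.15
eef_pos: [592.7, 340.5, 122.6]
tool_rot: [-1.57, -0.0, -1.016]
force: [-5.5, -3.6, 12.4]
width: -0.5
```

```bash
python3 - <<'E'
from h import *
s=ctrl.read_state();print(s['eef_pos'],s['force'])
d=ctrl.get_image('scene'); im=cv2.resize(d['image'][180:300,120:290],None,fx=4.5,fy=4.5,interpolation=cv2.INTER_CUBIC)
cv2.imwrite('pics/s7.png',im[:,:,::-1])
E
```

```text
[592.72780731 340.54484517 122.56646428] [-5.49688745 -3.56217221 12.43919767]
```

View pics/s7.png

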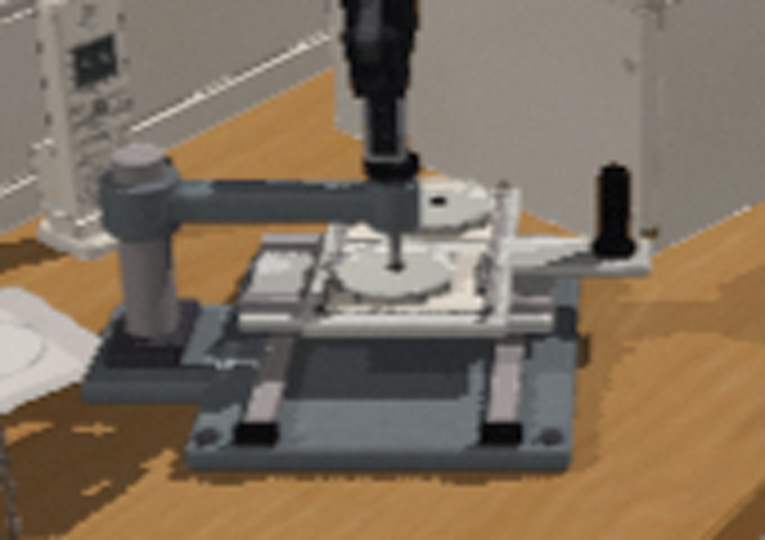

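On the stop: force jumped to 12 N and the cap is flush with the head. The pin touches the dot at ~(395,267). Letting it up and going back to the handle.

Call:
apply_moves --pt "0 -1 0 0 0" --pt "0 -3 0 0 0" --pt "0 -5.3 0 0 0" --pt "1.2 -5.3 -4 0 3" --pt "2.5 -5.3 -8 0 6" --pt "3.7 -5.3 -11.7 0 8.5" --pt "3.7 -5.3 -11.7 0 8.5" --pt "3.7 -5.3 -11.7 0 8.5" --pt "3.7 -1 -11.7 0 8.5" --pt "3.7 3 -11.7 0 8.5" --pt "3.7 6 -11.7 0 8.5" --pt "3.7 6 -11.7 0 8.5"

```text
clock: 12.7
eef_pos: [511.9, 248.1, 58.9]
tool_rot: [-1.574, 0.001, -1.015]
force: [-0.1, -0.4, -0.3]
width: 85.1
```

```bash
python3 m.py w8
```

```text
12.7 [511.9 248.1  58.9] [-1.574e+00  1.000e-03 -1.015e+00] [-0.1 -0.4 -0.3] 85.0745718483589
[377  43  22  24 408] [387.2  54.8] z59 [620.5 262.4  59. ] to pin x 16.0 y 80.7
[ 37 132  28  37 605] [ 48.2 149.8] z59 [504.5 372.6  59. ] to pin x 56.5 y -74.1
[383 158  17  12 166] [392.1 163.6] z59 [584.6 231.8  59. ] to pin x 62.7 y 87.8
[ 262  237   46   89 3215] [284.1 279.4] z59 [505.3 242.6  59. ] to pin x 124.3 y 36.8
```

View pics/w8.png

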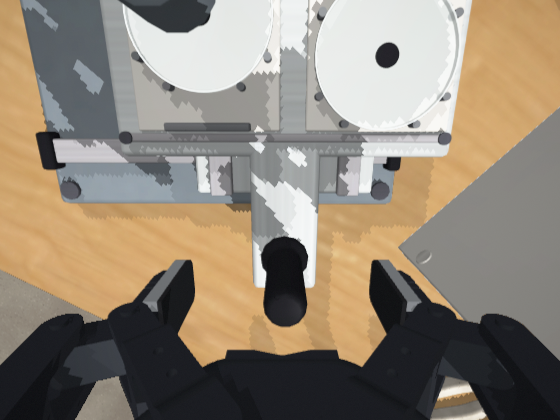

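Handle centred between the fingers. Right dot at (387,55), needing x +16.0, y +80.7. Gripping.

Call:
apply_moves --pt "0.1 -0.3 0 0 8.5" --pt "0.1 -0.3 0 0 4" --pt "0.1 -0.3 0 0 0.8" --pt "0.1 -0.3 0 0 0.8" --pt "0.1 -0.3 0 0 0.8" --pt "0.1 -0.3 0 0 0.8" --pt "0.1 -0.3 0 0 0.8"

```text
clock: 13.62
eef_pos: [513.2, 246.7, 64.2]
tool_rot: [-1.57, -0.0, -1.016]
force: [-1.9, -0.5, 5.3]
width: 16.4
```

```bash
python3 m.py w9
```

```text
13.625 [513.2 246.7  64.2] [-1.57  -0.    -1.016] [-1.9 -0.5  5.3] 16.412554156658278
[369  47  22  23 379] [379.6  58.2] z59 [620.7 262.   59. ] to pin x 16.1 y 81.1
[ 41 133  27  36 570] [ 52. 150.] z59 [504.1 372.9  59. ] to pin x 56.7 y -74.5
[377 157  17  13 163] [385.8 162.7] z59 [584.9 231.1  59. ] to pin x 62.7 y 88.5
```

Call:
apply_moves --pt "-0.8 0 0.2 0 0.8" --pt "-1.8 0 0.4 0 0.8" --pt "-2.8 0 0.6 0 0.8" --pt "-3.8 0 0.8 0 0.8" --pt "-4.8 0 1 0 0.8" --pt "-5.8 0 1.2 0 0.8" --pt "-6.8 0 1.4 0 0.8" --pt "-7.6 0 1.6 0 0.8" --pt "-8.1 0 1.6 0 0.8" --pt "-8.1 0 1.6 0 0.8" --pt "-8.1 0 1.6 0 0.8" --pt "-8.1 0 1.6 0 0.8"

```text
clock: 15.18
eef_pos: [484.0, 324.4, 64.2]
tool_rot: [-1.57, 0.001, -1.016]
force: [-0.7, 0.4, 4.9]
width: 16.4
```

```bash
python3 m.py w10;  python3 - <<'E'
from h import *
s=ctrl.read_state();e=s['eef_pos'][:2]-np.array([513.2,246.7]);c,n=np.cos(.555),np.sin(.555);print(e@[c,n],e@[-n,c])
E
```

```text
15.175 [484.  324.4  64.2] [-1.570e+00  1.000e-03 -1.016e+00] [-0.7  0.4  4.9] 16.413559584765242
[188   5  22  25 431] [198.3  17.2] z59 [563.  416.3  59. ] to pin x -16.2 y -80.4
[181 159  17  36 449] [188.3 176.2] z59 [498.5 388.5  59. ] to pin x 53.3 y -90.8
[500 160  27  35 537] [515.2 176.7] z59 [584.3 249.9  59. ] to pin x 53.4 y 72.2
16.198333061185103 81.45288906700951
```

View pics/w10.png

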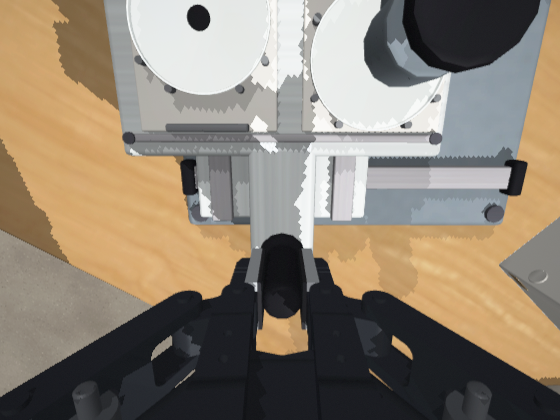

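Left dot now at (198,17), offset (−16.2, −80.4), so by the dot spacing the right dot is within 0.5 mm of the pin. Releasing and moving to the cap.

Call:
apply_moves --pt "0 0 0 0 3" --pt "0 0 0 0 5" --pt "0 0 0 0 5" --pt "0 -5 0 0 5" --pt "0 -10 0 0 5" --pt "0 -11.3 0 0 4" --pt "2.2 -11.3 5 0 2" --pt "4.4 -11.3 10.2 0 0" --pt "4.4 -11.3 10.2 0 0" --pt "4.4 -11.3 10.2 0 0" --pt "4.4 -11.3 10.2 0 0"

```text
clock: 16.6
eef_pos: [592.2, 340.4, 176.4]
tool_rot: [-1.573, 0.001, -1.015]
force: [0.4, -0.7, 0.1]
width: -0.2
```

```bash
python3 m.py w11; python3 - <<'E'
from h import *
d=ctrl.get_image('scene'); im=cv2.resize(d['image'][180:300,120:290],None,fx=4.5,fy=4.5,interpolation=cv2.INTER_CUBIC)
cv2.imwrite('pics/s11.png',im[:,:,::-1])
E
```

```text
16.6 [592.2 340.4 176.4] [-1.573e+00  1.000e-03 -1.015e+00] [ 0.4 -0.7  0.1] -0.1837617813567822
[335  18  16  30 334] [342.2  31.7] z59 [734.4 374.3  59. ] to pin x -139.7 y 45.6
[172 125   9  11  91] [175.8 130. ] z59 [600.7 450.6  59. ] to pin x -66.3 y -89.7
[382 126  12  22 173] [388.  136.5] z59 [690.6 296.2  59. ] to pin x -61.3 y 88.9
[188 184  10  10  73] [192.2 188.5] z59 [563.2 416.   59. ] to pin x -16.2 y -80.1
[372 241   9  20  70] [375.4 247.4] z59 [603.7 244.1  59. ] to pin x 39.9 y 87.4
[184 248   9  12  80] [187.4 253.4] z59 [504.8 391.2  59. ] to pin x 46.5 y -89.8
```

View pics/w11.png

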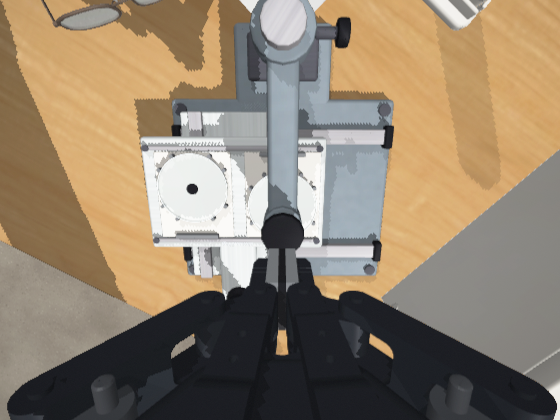

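View pics/s11.png

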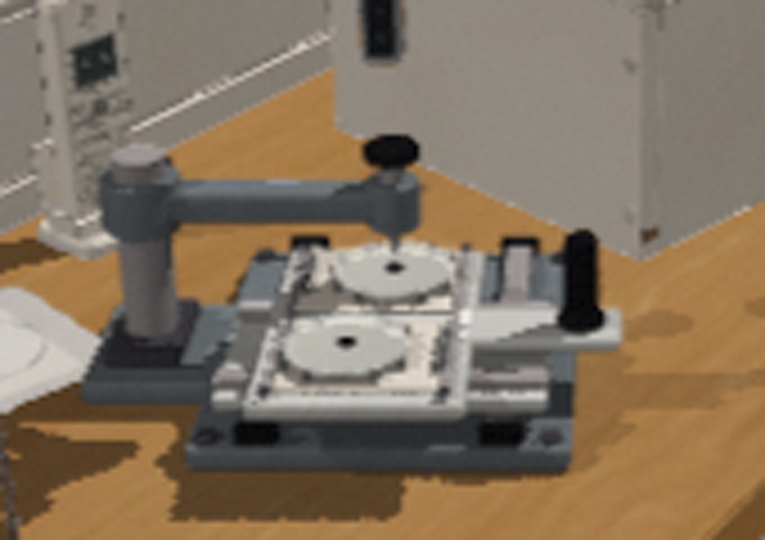

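The pin is over the right-hand dot (~(395,267) in the scene crop). Pressing.

Call:
apply_moves --pt "0 2 0 0 0" --pt "0 4 0 0 0" --pt "0 4.7 0 0 0" --pt "0 5.1 0 0 0" --pt "0 5.4 0 0 0" --pt "0 5.6 0 0 0" --pt "0 5.6 0 0 0" --pt "0 5.6 0 0 0" --pt "0 5.6 0 0 0"

```text
clock: 17.82
eef_pos: [593.4, 340.1, 122.6]
tool_rot: [-1.571, -0.0, -1.016]
force: [-4.7, -2.8, 10.4]
width: 0.3
```

```bash
python3 - <<'E'
from h import *
d=ctrl.get_image('scene'); im=cv2.resize(d['image'][180:300,120:290],None,fx=4.5,fy=4.5,interpolation=cv2.INTER_CUBIC)
cv2.imwrite('pics/s12.png',im[:,:,::-1])
E
```

```text
(no output)
```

View pics/s12.png

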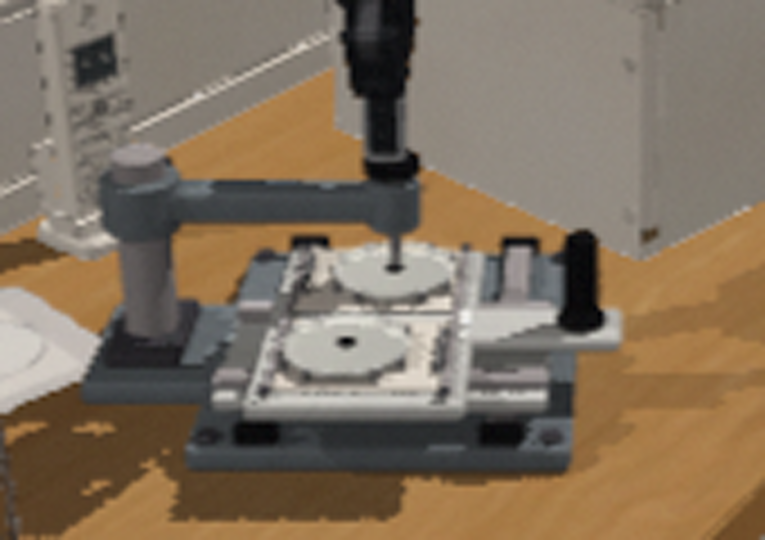

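Fully down on the stop (10.4 N, the same height as the first press), with the pin on the right dot. Lifting clear.

Call:
apply_moves --pt "0 -1 0 0 0" --pt "0 -3 0 0 0" --pt "0 -6 0 0 0" --pt "0 -10 0 0 0" --pt "0 -10 0 0 0" --pt "0 -10 0 0 0" --pt "0 -10 0 0 0"

```text
clock: 18.75
eef_pos: [593.5, 339.8, 219.8]
tool_rot: [-1.573, -0.0, -1.016]
force: [0.5, -0.6, 0.6]
width: 0.1
```

```bash
python3 m.py w13; python3 - <<'E'
from h import *
d=ctrl.get_image('scene'); im=cv2.resize(d['image'][180:300,120:290],None,fx=4.5,fy=4.5,interpolation=cv2.INTER_CUBIC)
cv2.imwrite('pics/s13.png',im[:,:,::-1])
E
```

```text
18.75 [593.5 339.8 219.8] [-1.573 -0.    -1.016] [ 0.5 -0.6  0.6] 0.1422690530917521
[324  38  12  23 215] [329.6  48.7] z59 [732.  374.5  59. ] to pin x -137.9 y 44.2
[185 126   8   9  66] [188.2 129.9] z59 [599.9 451.7  59. ] to pin x -66.2 y -91.0
[368 126  10  20 129] [373.4 135.1] z59 [691.6 294.7  59. ] to pin x -61.4 y 90.7
[264 199  34  34 888] [280.1 215. ] z59 [573.2 329.2  59. ] to pin x 21.0 y -1.1
[361 228   8  17  63] [364.  233.7] z59 [603.1 241.   59. ] to pin x 42.1 y 89.6
[194 233   8  12  70] [197.2 238.6] z59 [502.8 391.7  59. ] to pin x 48.0 y -91.2
```

View pics/s13.png

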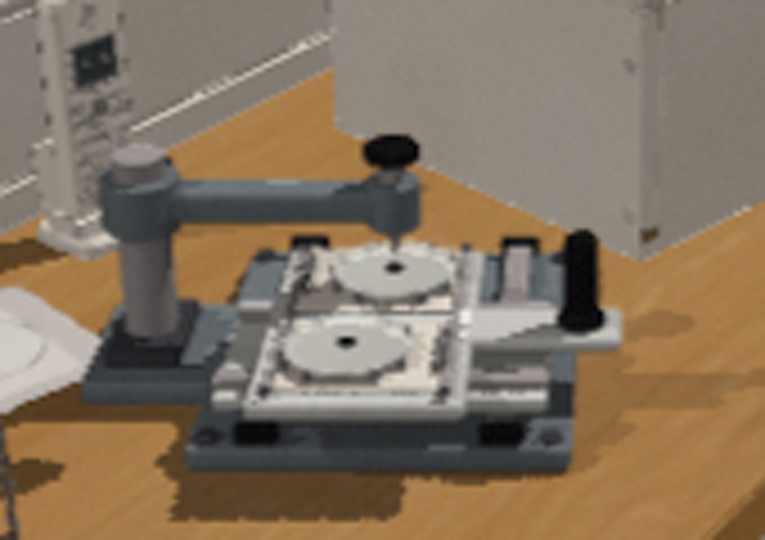

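The cap is up, the right dot is under the pin and the arm is clear. Handing in.

```bash
python3 -c "
from cell import ctrl
print(ctrl.finish_job())"
```

```text
the job is handed in; nothing more can be done
None
```

Both lens dots were marked and the job was handed in at about 19 s; it returned no verdict.

- **Setup:** I measured the stage from two wrist views: yaw 31.8°, pin at (591.6, 339.4). The cap height came out at 130.6 mm and the dot height at 57.8 mm, close to the stated 130 and 59. The dots were 80.3 mm apart with a 15.9 mm offset.
- **Left dot:** I moved the carrier by its handle until the dot was about 0.3 mm from the pin by my estimate. The cap went down to its stop (TCP height 122.6 mm, 12 N), and the scene camera showed the pin on the dot. I then let it up.
- **Right dot:** I gripped the handle again and set the dot within about 0.5 mm of the pin. The cap went to the same depth (10.4 N), and I let it up again.
- **Last check:** the final scene picture shows the cap up and the right-hand dot under the pin, with the hand about 90 mm above the cap. Wrist force read about zero.

The pliers, spray bottle and holding block were never touched, but I did not measure their positions again at the end. One early measurement disagreed: the handle-top height came out at 53 mm instead of 100 mm, because I picked the wrong pixel. I used the handle position worked out from the carrier instead, and the grasp confirmed it.

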